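Lock the key post into the counter socket

ROBOT

A 6-joint arm with a two-finger parallel gripper is mounted at the origin on the work surface. World frame = base frame: x ahead of the robot, y to its left, z up, the work surface at z = 0. Lengths are in m, angles in degrees, forces in N, time in s.
With the tool pointing down it reaches from about 0.25 to 0.725 m from the base axis. Payload 4 kg.
Tool frame: the origin (TCP) lies between the finger pads; the fingertips stand 22 mm ahead of it and the grasp point (between the pads) lies 3 mm ahead of it; x points along the fingers, z is the direction in which the jaws open and shut, and the axes are right-handed (so a half turn about x gives the same grasp; the last joint's range is limited). The gripper opens to 85 mm and grips with 20 to 120 N. Pads are 22 mm wide; open, the fingers measure 114 mm over their backs; the gripper's body (76 mm by 85 mm) begins 54 mm behind the grasp point. The pads swing forward as they close: fully open they stand 13 mm farther back than shut.
Start: joints at [66.005, 13.785, 0.286, 76.501, 0, 90], TCP at [0.203, 0.457, 0.253] pointing down, gripper open.
Joint ranges: [-155.79, 155.79], [-60.16, 107.12], [-62.33, 73.08], [-114, 123.19], [-81.49, 82.49], [-180, 180]. Speed limits (degrees/s): [159.86, 159.86, 180, 180, 180, 180].

INTERFACE

Orientations are given as a 3x3 rotation matrix whose columns are the frame's x, y, z axes.
In Python, from rig import ctrl gives the robot as it stands. Calls block until the motion is done:
- ctrl.move_pose(position, orientation): joint-space move of the TCP to a pose.
- ctrl.movel(position, rotation=None, rate=0.15, guard=None): straight line of the TCP; rotation=None keeps the orientation; rate is the mean speed in m/s. With guard (N) it stops when the force on the tool has changed by that much, and returns True; else False.
- ctrl.move_j(angles): joint-space move.
- ctrl.gripper_to(opening, newtons=None): finger opening in m; newtons is the grip in N (None keeps the last); returns when the fingers have stopped.
- ctrl.sleep(seconds).
- ctrl.solve_ik(position, orientation): joint angles nearest the present ones, or None.
- ctrl.sense(): the state.
- ctrl.snapshot(name): name is "side" or "top"; returns (picture, depth): 400x640x3 uint8, red, green, blue; 400x640 float32, m along the optical axis (not along the pixel's ray), 0 where there is no reading.
- ctrl.calibration(name): a dict with "intrinsics" (3x3 intrinsics, pixels), "distortion" ([k1, k2, p1, p2, k3] as OpenCV has them; the pictures are not rectified), "extrinsics" (4x4, takes a point from camera to world coordinates). Camera axes: x right, y down, z forward; pixel columns grow to the right and rows downward; lengths in m; the calibration is good to about 2 mm. A picture is of the moment at which its call begins. calibration takes no time and is no camera call.
A pose or a line that the arm cannot do raises ctrl.Unreachable and nothing moves.
- ctrl.job_done(): hands the job in, once; it reports no verdict.
Trained networks look in the newest picture that a camera, given by its name, has taken for a name from the list of things; names that differ only in an ending like _2 or _b are one class to them, and where a whole thing is asked for, a point or a joint stands for the part that bears it (a point fixed in the world has none). Each returns a list of dicts, best first, with "confidence" (0 to 1); they miss things now and then, are a little off and sometimes report something else, mostly with a low value. They report only what shows in the picture. A call takes as long as a camera call. They do not tell look-alikes from the thing itself.
- ctrl.regions_of(camera, query): "mask" (400x640 bool, what is visible of it) and "rect" ([left, top, right, bottom] in pixels, round what is visible of it).
The state is a dict: "time_s": time; "joint_positions": joint angles; "qd": joint speeds; "effort": joint torques, N m; "tool_pos": TCP position; "eef_rot": TCP orientation; "wrist_force": force on the tool from outside, world axes, zero at the start; "ft_torque": the same for the moment, N m; "grip_width": finger opening in m.
Only numpy, scipy, OpenCV 4.12 (cv2) and the standard library are available. Lean on these libraries where they do the work, as an engineer would, in place of code of your own. Each camera call takes 0.05 s, during which the arm holds its last target. There are 200 camera calls.

TASK

Take the brass key post out of its wooden block, drop its T-foot into the slot of the steel counter socket until the collar sits on the plate, and twist the post a quarter turn clockwise (seen from above) so that it is locked in, upright, then let go. The slotted plate may sit off the middle of its tray, so feel for the slot with a light touch: never press or knock the post on the socket with more than 45 N, and leave the other things on the counter alone.

Things in the scene. Friction and masses are not known exactly. Their poses are not given: they have to be found in the camera images.
- post: Loose brass key post, 0.2 to 0.4 kg, 102 mm high, upright in the wooden block. Origin: centre of the foot's underside; z up, x along the foot. T-foot: bar 28 (x) x 10 (y) x 8 high. Above it a neck 9 dia to z 18, a collar 44 dia (z 18 to 24), a stem 14 dia to z 62. Two thin key pegs stick out along +x and -x, 32 from the axis, at z 46 to 55. The same after a half turn about z.
- post_grip (a point): Point on the post's axis, 86 mm above its origin, in its flat thumb grip: an upright plate 36 (x) x 12 (y) x 40 high, z 62 to 102, parallel to the foot. Grip it across its 12 mm thickness.
- stand: Fixed wooden parking block, 70 x 70 x 30 mm high, with a 33 x 33 square pocket 24 deep in its top. Origin: centre of its underside. The post hangs in it by its collar, at any yaw, the underside of its foot 12 above the desk.
- socket: Fixed steel counter socket. Dark tray 96 (x) x 110 (y) mm; origin: centre of its underside, z up. Between its two ridges along y lies a brighter flat plate, 78 (x) x 66 (y). In the middle of the plate a slot, 34 long (x) and 13 wide (y), with lips 8 thick over a hollow 14 deep. They must never press or knock together with over 45 N: touch down at 10 mm/s or slower.
- socket_top (a point): Point over the tray's middle at the height of the plate's flat top, 34 mm above the desk. The plate is clamped up to 10 mm to either side along the tray's y, so the slot's middle is at socket x = 0 and y anywhere from -10 to +10: no reading tells it. See it, or slide the foot lightly over the plate along y until it drops in. The clamped plate does not move under the allowed forces.
- socket_seat (a point): Point over the tray's middle, 16 mm above the desk: the height of the underside of the foot once the collar rests on the plate. The foot then has 2 mm of play under the lips and can be turned clockwise, seen from above, by a quarter turn, where rigid stops meet it; counter-clockwise is blocked at once.
- bell: brass counter bell with a domed top, 80 dia x 57 high; leave alone (mm)
- fob1: bronze key fob lying flat with its key, about 110 x 34 x 12; origin under its round end; leave alone (mm)
- fob2: a second such key fob; leave alone (mm)
- fob3: a third such key fob; leave alone (mm)
- paperweight: green glass dome paperweight, 76 dia x 39 high; leave alone (mm)
- pen_cup: black pen cup with pens, 76 dia, 95 high (pens to 140); leave alone (mm)
There are look-alikes about, which are no part of the job. Leave any pink or purple look-alike of the post alone.

How it is judged:
By the outcome, as a careful person would: the job done as asked, in the order asked, and still so for the second after the job is handed in, with the robot touching nothing.
It also fails if it takes over 64 s, if anything falls off the work surface, if the arm or the gripper's body presses on something with over 40 N, if the wrist force passes 120 N, or if a joint passes its speed limit or range.

## Working session

There is one attempt and no reset: what is moved stays moved. The work goes in short steps, each a Python script; the robot and the scene stay as the last script left them, time stands still between calls to the robot, and variables do not carry over. Pictures are saved under pics/ and viewed, about 8 in all and at most 12, crops included, and the job is handed in when it is done.

```bash
ls; mkdir -p pics
python3 - <<'E'
from rig import ctrl
import numpy as np, cv2
np.set_printoptions(precision=4,suppress=True)
for n in ("top","side"):
    im,d=ctrl.snapshot(n); c=ctrl.calibration(n)
    cv2.imwrite(f"pics/{n}0.png",im[:,:,::-1]); np.savez(f"{n}0.npz",im=im,d=d)
    print(n,c["intrinsics"],c["distortion"],c["extrinsics"])
    for q in ("post","stand","socket"):
        for r in ctrl.regions_of(n,q): print(q,round(r["confidence"],2),r["rect"])
print(ctrl.sense())
E
```

```text
pics
top [[398.1883   0.     323.6986]
 [  0.     398.1883 198.365 ]
 [  0.       0.       1.    ]] [-0.0351  0.      0.      0.      0.    ] [[-0.0291 -0.9981  0.0541  0.4927]
 [-0.9995  0.0298  0.0115  0.0215]
 [-0.0131 -0.0538 -0.9985  1.024 ]
 [ 0.      0.      0.      1.    ]]
post 0.74 [252.6, 210.4, 273.2, 233.0]
post 0.64 [248.1, 256.9, 265.2, 277.0]
post 0.54 [205.0, 197.4, 228.3, 217.8]
post 0.54 [234.5, 166.9, 254.8, 188.6]
stand 0.63 [247.7, 207.3, 278.4, 237.2]
socket 0.65 [402.1, 195.4, 449.7, 245.0]
side [[403.6161   0.     321.0387]
 [  0.     403.6161 197.2364]
 [  0.       0.       1.    ]] [-0.0217  0.      0.      0.      0.    ] [[ 0.9732 -0.1156  0.1986  0.3416]
 [-0.2287 -0.5684  0.7903 -0.7913]
 [ 0.0215 -0.8146 -0.5797  0.6825]
 [ 0.      0.      0.      1.    ]]
post 0.82 [291.5, 144.2, 299.4, 170.4]
post 0.66 [279.7, 156.2, 298.2, 188.6]
post 0.54 [319.4, 149.4, 329.4, 181.2]
stand 0.68 [279.9, 178.4, 302.5, 201.3]
stand 0.3 [312.0, 213.9, 342.9, 240.8]
socket 0.81 [296.0, 270.4, 341.9, 322.5]
{'time_s': 0.4, 'joint_positions': array([66.0057, 13.7938,  0.2783, 76.4999,  0.0021, 89.9999]), 'qd': array([-0.0989, -0.0285,  0.1841,  0.0784,  0.0279,  0.0369]), 'effort': array([  0.0001, -37.1781,  25.233 ,   0.0054,  -0.0001,   0.    ]), 'tool_pos': array([0.2033, 0.4567, 0.2532]), 'eef_rot': array([[-0.0001, -0.9136,  0.4066],
       [-0.0002,  0.4066,  0.9136],
       [-1.    ,  0.    , -0.0003]]), 'wrist_force': array([ 0.1499,  0.0778, -0.4438]), 'ft_torque': array([ 0.0051, -0.0158, -0.014 ]), 'grip_width': 0.0853976748978264}
```

Run:
```python
import cv2,numpy as np
t=cv2.imread("pics/top0.png"); s=cv2.imread("pics/side0.png")
a=cv2.resize(t[150:290,190:470],None,fx=2.85,fy=2.85,interpolation=cv2.INTER_CUBIC)
cv2.imwrite("pics/topc.png",a)
cv2.imwrite("pics/sidec.png",cv2.resize(s[130:340,210:450],None,fx=2.85,fy=2.85,interpolation=cv2.INTER_CUBIC))
```

```text
(no output)
```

View pics/topc.png

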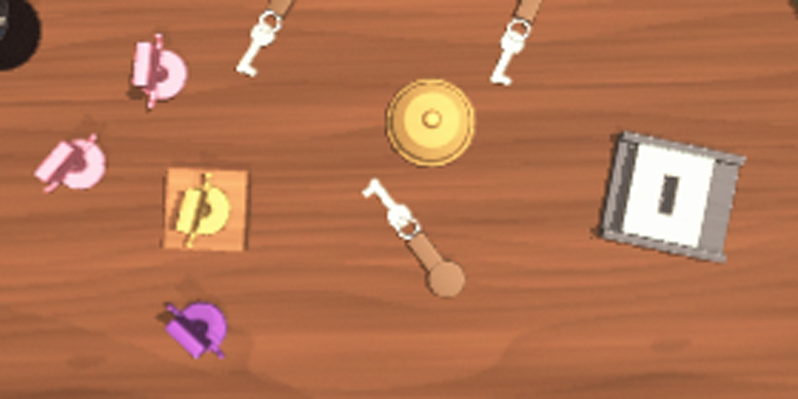

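View pics/sidec.png

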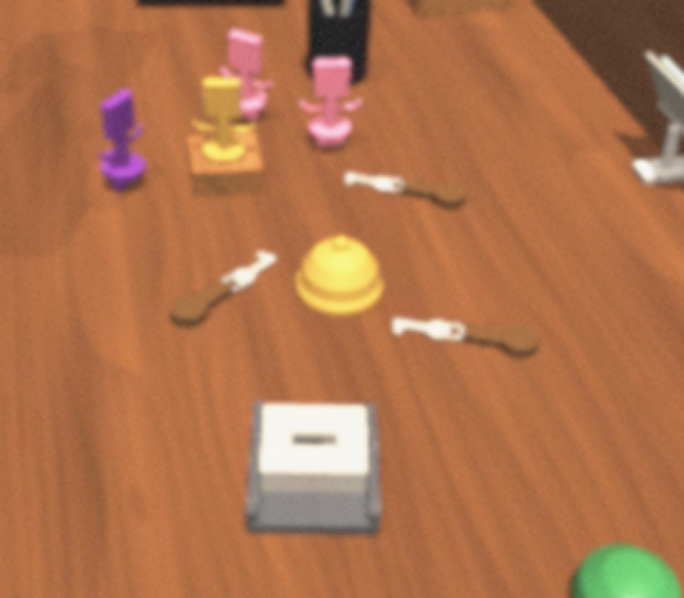

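The top view shows the yellow post in its block at about px (262, 224), with pink and purple look-alikes around it. The socket's white plate has its dark slot at about px (424, 218), and the plate is clearly off the tray's middle. Next I measure both.

```bash
cat > h.py <<'E'
from rig import ctrl
import numpy as np, cv2
np.set_printoptions(precision=4,suppress=True)
def rays(n,uv):
    c=ctrl.calibration(n); p=cv2.undistortPoints(np.float64(uv).reshape(-1,1,2),c["intrinsics"],np.float64(c["distortion"]))[:,0]
    return np.c_[p,np.ones(len(p))],c["extrinsics"]
def at_z(n,uv,z):
    r,E=rays(n,uv); d=r@E[:3,:3].T; return E[:3,3]+d*((z-E[2,3])/d[:,2])[:,None]
def at_depth(n,uv,dep):
    r,E=rays(n,uv); return (r*np.asarray(dep)[:,None])@E[:3,:3].T+E[:3,3]
def proj(n,P):
    c=ctrl.calibration(n);W=np.linalg.inv(c["extrinsics"])
    return cv2.projectPoints(np.float64(P).reshape(-1,1,3),cv2.Rodrigues(W[:3,:3])[0],W[:3,3],c["intrinsics"],np.float64(c["distortion"]))[0][:,0]
def R(yaw):  # tool down, jaws (z) along world yaw (deg)
    a=np.radians(yaw); x=np.array([0,0,-1.]); z=np.array([np.cos(a),np.sin(a),0]); return np.c_[x,np.cross(z,x),z]
def rect(xy):
    (c,s,a)=cv2.minAreaRect(np.float32(xy*1000)); 
    if s[0]<s[1]: a+=90
    return np.array(c)/1000,sorted(s),(a+90)%180-90   # centre, sizes mm, yaw of long side
E
python3 - <<'E'
from h import *
Z=np.load("top0.npz");im,d=Z["im"],Z["d"];hsv=cv2.cvtColor(im,cv2.COLOR_RGB2HSV)
def box(l,t,r,b):
    m=np.zeros(d.shape,bool);m[t:b,l:r]=1;return m
# socket plate
pl=(hsv[...,1]<40)&(hsv[...,2]>200)&box(395,185,460,250)
v,u=np.nonzero(pl);uv=np.c_[u,v]
P=at_z("top",uv,0.034);D=at_depth("top",uv,d[v,u]);print("plate z",np.median(D[:,2]))
c,s,a=rect(P[:,:2]);print("plate",c,s,a)
hole=cv2.morphologyEx(pl.astype(np.uint8),cv2.MORPH_CLOSE,np.ones((17,17)))
# fill slot with weights by darkness
g=cv2.cvtColor(im,cv2.COLOR_RGB2GRAY).astype(float)
sl=box(416,206,434,232)
v,u=np.nonzero(sl);w=np.clip(np.percentile(g[sl],80)-g[v,u]-15,0,None)
uvc=(np.c_[u,v]*w[:,None]).sum(0)/w.sum();print("slot px",uvc,at_z("top",[uvc],0.034))
Q=at_z("top",np.c_[u,v],0.034)[:,:2];m=(Q*w[:,None]).sum(0)/w.sum();C=((Q-m)*w[:,None]).T@(Q-m)/w.sum();ev,V=np.linalg.eigh(C);print("slot yaw",np.degrees(np.arctan2(V[1,1],V[0,1])),np.sqrt(ev*12)*1000)
# tray
tr=(hsv[...,1]<60)&box(385,180,470,260);v,u=np.nonzero(tr);T=at_depth("top",np.c_[u,v],d[v,u])
print("tray rect", rect(at_z("top",np.c_[u,v],0.03)[:,:2]))
# stand & post
y=(hsv[...,0]>20)&(hsv[...,0]<36)&(hsv[...,1]>90)&box(240,200,285,245)
v,u=np.nonzero(y);D=at_depth("top",np.c_[u,v],d[v,u]);print("n",len(D),"zmax",np.sort(D[:,2])[::-15])
tp=D[:,2]>0.104;print("plate top rect",rect(D[tp,:2]),D[tp].mean(0), tp.sum())
print("via z",rect(at_z("top",np.c_[u,v][tp],0.114)[:,:2]))
X=D[tp,:2]-D[tp,:2].mean(0);e,V=np.linalg.eigh(X.T@X);print("yaw pca",np.degrees(np.arctan2(V[1,1],V[0,1])))
m=ctrl.regions_of("top","stand")
if m:
    v,u=np.nonzero(m[0]["mask"]);D=at_depth("top",np.c_[u,v],d[v,u]);k=abs(D[:,2]-.03)<.006;print("stand",rect(D[k,:2]))
E
```

```text
plate z 0.034429290426931436
plate [ 0.4904 -0.2148] [66.57875061035156, 79.3438720703125] -13.614044189453125
slot px [424.1428 217.9024] [[ 0.4904 -0.2148  0.034 ]]
slot yaw 166.76458607196767 [12.188 33.269]
tray rect (array([ 0.4885, -0.2193]), [94.28856658935547, 110.97151184082031], 76.16101837158203)
n 205 zmax [0.1184 0.1155 0.1143 0.1136 0.1123 0.1105 0.0422 0.0385 0.0375 0.0368
 0.0361 0.0354 0.0346 0.0339]
plate top rect (array([0.4893, 0.1894]), [10.965473175048828, 34.430931091308594], -17.521163940429688) [0.4891 0.1892 0.1138] 78
via z (array([0.4892, 0.189 ]), [11.700366973876953, 34.17805099487305], -17.236915588378906)
yaw pca 163.59606853449856
stand (array([0.4891, 0.1902]), [69.44336700439453, 71.06293487548828], 85.65791320800781)
```

Run:
```python
from h import *
# side-camera check of slot and post
im,d=(np.load("side0.npz")[k] for k in("im","d"))
g=cv2.cvtColor(im,cv2.COLOR_RGB2GRAY).astype(float)
uv=proj("side",[[.4904,-.2148,.034],[.489,.189,.114]]);print("side proj slot, post top",uv)
u0,v0=np.round(uv[0]).astype(int);W=g[v0-7:v0+8,u0-13:u0+14];w=np.clip(np.percentile(W,70)-W-25,0,None);yy,xx=np.mgrid[v0-7:v0+8,u0-13:u0+14]
c=[(xx*w).sum()/w.sum(),(yy*w).sum()/w.sum()];print("slot side px",c,at_z("side",[c],.034))
for nm,p,ya in(("pick",[.489,.189,.101],73),("place",[.4904,-.2148,.123],76.5),("turn",[.4904,-.2148,.105],-13.5)):
    for k in(0,180):
        q=ctrl.solve_ik(p,R(ya+k-(360 if ya+k>180 else 0)));print(nm,k,q)
```

```text
side proj slot, post top [[320.5807 283.113 ]
 [287.9407 157.6763]]
slot side px [np.float64(319.33345415005437), np.float64(283.7868793040957)] [[ 0.4874 -0.2161  0.034 ]]
pick 0 [ 21.1317  23.1667 -10.5006  56.3327   0.      38.1317]
pick 180 [  21.1317   23.1667  -10.5006   56.3327    0.     -141.8683]
place 0 [-23.6539  22.9726  -7.0618  59.9657   0.     -10.1539]
place 180 [-23.6539  22.9726  -7.0618  59.9657   0.     169.8461]
turn 0 [-23.6539  24.0274  -8.4391  57.5336   0.      79.8461]
turn 180 [ -23.6539   24.0274   -8.4391   57.5336    0.     -100.1539]
```

Run:
```python
from h import *
x,y=.489,.189; r=R(73)
ctrl.gripper_to(.045)
ctrl.move_pose([x,y,.19],r)
print(ctrl.movel([x,y,.101],rate=.06,guard=12))
print(ctrl.sense()["tool_pos"])
ctrl.gripper_to(0.0,60)
s=ctrl.sense();print(s["grip_width"],s["wrist_force"],s["time_s"])
if s["grip_width"]>.008:
    ctrl.movel([x,y,.225],rate=.08); 
    ctrl.sleep(.3)
    s=ctrl.sense();print(s["grip_width"],s["wrist_force"],s["tool_pos"],s["time_s"])
    ctrl.move_pose([.489,-.2155,.17],R(76.5)); ctrl.sleep(.2)
    s=ctrl.sense();print(s["grip_width"],s["wrist_force"],s["ft_torque"],s["tool_pos"],s["time_s"])
for n in("top","side"):
    im,d=ctrl.snapshot(n);np.savez(n+"1.npz",im=im,d=d)
    b=(170,380) if n=="top" else (190,270)
    cv2.imwrite(f"pics/{n}1.png",cv2.resize(im[b[0]:b[0]+100 if n=="top" else 335,b[1] if n=="top" else 260:(b[1]+110 if n=="top" else 380),::-1],None,fx=5,fy=5,interpolation=cv2.INTER_CUBIC))
```

```text
False
[0.4893 0.1891 0.1014]
0.011534999742702027 [-0.352   1.1132  1.191 ] 4.425
0.011365474905243157 [ 0.2256 -0.6906 -3.3114] [0.489  0.189  0.2248] 6.425
0.011560325478907991 [ 0.0411  0.467  -3.4083] [-0.0206 -0.0127  0.0167] [ 0.4895 -0.2145  0.1702] 8.1333
```

View pics/side1.png

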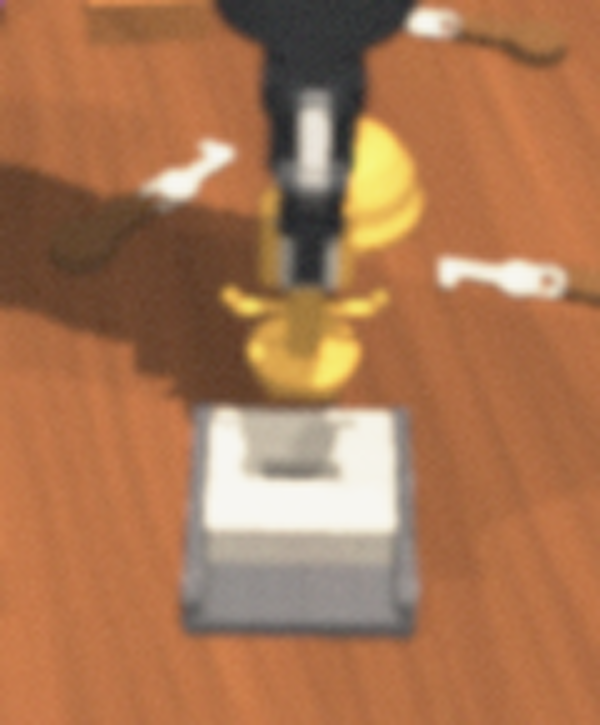

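The side view shows the post upright in the fingers above the plate, its pegs at crop x 225 and 385, along the slot. I'll measure the post's position in the hand with the same camera that saw the slot.

Run:
```python
from h import *
t=ctrl.sense()["tool_pos"];print(t)
im=np.load("side1.npz")["im"];hsv=cv2.cvtColor(im,cv2.COLOR_RGB2HSV)
y=(hsv[...,0]>18)&(hsv[...,0]<36)&(hsv[...,1]>120)&(hsv[...,2]>90)
y[:, :300]=0;y[:,341:]=0
f=t[2]-.089
print("proj peg, collar mid",proj("side",[[t[0],t[1],f+.0505],[t[0],t[1],f+.021]]))
a=np.radians(-13.5);ux=np.array([np.cos(a),np.sin(a)])
for r in range(245,272):
    u=np.nonzero(y[r])[0]
    if len(u):print(r,u.min(),u.max(),(u.min()+u.max())/2,end=" | ")
pe=np.array([t[:2]+k*.032*ux for k in(-1,1)]);print("\npeg tips",proj("side",np.c_[pe,[f+.0505]*2]))
# slot and plate edges at lip height from first side picture
im0=np.load("side0.npz")["im"];g=cv2.cvtColor(im0,cv2.COLOR_RGB2GRAY).astype(int)
for r in range(279,290):print(r,g[r,308:333])
c=np.array([.4904,-.2148]);uy=np.array([-ux[1],ux[0]])
print(proj("side",[np.r_[c+i*.017*ux+j*.0065*uy,.034] for i,j in((-1,-1),(1,-1),(1,1),(-1,1))]))
```

```text
[ 0.4894 -0.2148  0.1701]
proj peg, collar mid [[321.0989 249.3912]
 [320.786  260.0986]]
248 305 306 305.5 | 249 305 336 320.5 | 250 307 335 321.0 | 251 307 334 320.5 | 252 308 333 320.5 | 254 318 321 319.5 | 255 315 315 315.0 | 256 317 317 317.0 | 257 325 328 326.5 | 258 311 330 320.5 | 259 310 330 320.0 | 260 310 331 320.5 | 261 310 331 320.5 | 262 312 330 321.0 | 263 315 330 322.5 | 264 316 329 322.5 | 265 320 328 324.0 | 266 314 327 320.5 | 267 322 325 323.5 | 268 323 323 323.0 | 
peg tips [[305.0453 249.0817]
 [337.1413 249.697 ]]
279 [245 246 245 245 245 245 245 245 245 245 245 245 245 245 245 245 245 245
 245 245 245 245 245 245 245]
280 [245 245 245 245 244 244 244 244 244 244 244 244 244 244 244 244 244 244
 244 244 244 245 245 245 245]
281 [245 245 245 244 240 236 234 234 234 235 235 234 236 234 235 236 237 237
 238 240 242 245 245 246 245]
282 [246 246 245 241 228 211 199 198 199 200 202 202 201 203 203 207 209 211
 214 225 237 244 245 245 245]
283 [245 245 244 239 215 177 161 157 157 157 158 156 160 158 161 167 171 175
 183 201 230 242 245 245 245]
284 [245 245 244 238 210 166 143 139 139 138 138 133 133 136 141 150 160 162
 169 190 226 242 245 245 245]
285 [245 245 244 239 222 191 177 170 172 167 167 162 156 162 166 175 188 190
 194 205 229 242 244 245 244]
286 [245 245 245 243 238 230 227 226 225 224 224 220 221 219 222 226 228 229
 230 232 239 243 245 245 245]
287 [246 246 246 245 244 243 243 242 243 243 242 242 242 242 242 243 244 244
 244 243 244 245 245 246 245]
288 [246 245 245 246 245 245 245 245 245 245 245 245 245 245 245 245 245 245
 245 245 245 245 246 245 245]
289 [246 246 246 246 246 246 246 245 245 245 245 246 246 246 245 245 245 245
 245 245 245 246 245 245 246]
[[312.5543 285.2671]
 [328.5694 285.5616]
 [328.507  280.9842]
 [312.6861 280.6916]]
```

View pics/top1.png

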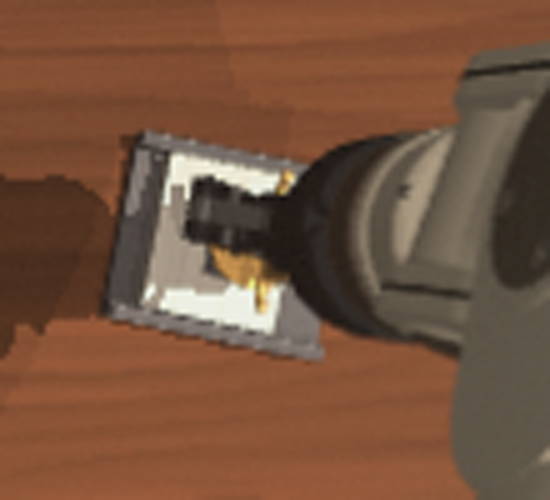

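The post sits centred in the hand to about 1 mm, and the top and side cameras agree on the slot's x to about 1 mm. Now I probe gently.

```bash
cat > probe.py <<'E'
from h import *
c=np.array([.4901,-.2149]);a=np.radians(-13.5);ux=np.array([np.cos(a),np.sin(a)]);uy=np.array([-ux[1],ux[0]])
def P(dx,dy,z):return np.r_[c+dx*ux+dy*uy,z]
E
python3 - <<'E'
from probe import *
r=R(76.5)
ctrl.movel(P(0,0,.130),r,rate=.04)
for dx,dy in((0,0),(0,-.0015),(0,.0015),(0,-.003),(0,.003)):
    ctrl.movel(P(dx,dy,.1275),rate=.02);ctrl.sleep(.15)
    hit=ctrl.movel(P(dx,dy,.1155),rate=.008,guard=6)
    s=ctrl.sense();print(dx,dy,hit,s["tool_pos"],s["wrist_force"],s["ft_torque"],round(s["time_s"],2))
    if s["tool_pos"][2]<.1185:break
E
```

```text
0 0 False [ 0.4901 -0.2149  0.1156] [-0.3619 -0.2659 -3.1582] [-0.0302  0.0303  0.0281] 11.46
```

Run:
```python
from probe import *
hit=ctrl.movel(P(0,0,.1025),rate=.008,guard=6);ctrl.sleep(.2)
s=ctrl.sense();print(hit,s["tool_pos"],s["wrist_force"],s["ft_torque"],s["grip_width"],round(s["time_s"],2))
```

```text
True [ 0.49   -0.2149  0.1053] [0.2068 0.7334 6.0615] [-0.0121  0.0698 -0.0055] 0.01127430785568397 12.84
```

Run:
```python
from probe import *
ctrl.movel(P(0,0,.1058),rate=.005);s=ctrl.sense();print(s["tool_pos"],s["wrist_force"])
q=s["joint_positions"].copy();q0=q[5];t0=s["ft_torque"][2]
for d in [5,10,20,30,40,50,60,70,78,82,85,87,88,89,90,90.5,91]:
    q[5]=q0+d;ctrl.move_j(q);s=ctrl.sense()
    f,t=s["wrist_force"],s["ft_torque"]
    print(d,round(s["joint_positions"][5]-q0,2),f,t,s["tool_pos"],round(s["time_s"],2))
    if abs(t[2]-t0)>.2 or np.linalg.norm(f)>15:break
```

```text
[ 0.4899 -0.2148  0.1054] [-0.1251 -1.1302 -1.9795]
5 4.88 [1.7891 0.5583 0.0404] [ 0.0952 -0.3117 -0.0363] [ 0.4899 -0.2146  0.1054] 13.77
10 9.81 [0.2179 1.3399 0.2386] [ 0.1626 -0.2878  0.0678] [ 0.4898 -0.2146  0.1054] 14.02
20 19.72 [ 0.3399  0.0393 -0.5106] [ 0.1959 -0.1678 -0.0232] [ 0.4898 -0.2148  0.1054] 14.31
30 29.68 [0.7273 0.6985 0.8757] [ 0.1173 -0.1464  0.0473] [ 0.4898 -0.2149  0.1054] 14.6
40 39.66 [0.7725 1.3901 0.6463] [ 0.1433 -0.1885 -0.0092] [ 0.4898 -0.2149  0.1054] 14.89
50 49.65 [0.573  0.8251 0.5401] [ 0.0751 -0.1791 -0.0241] [ 0.4899 -0.2149  0.1054] 15.18
60 59.65 [0.6127 0.8974 0.0189] [ 0.0629 -0.2177 -0.0026] [ 0.4899 -0.2149  0.1054] 15.47
70 69.65 [ 0.7612  0.1627 -0.2655] [ 0.0807 -0.1934  0.0279] [ 0.4899 -0.2149  0.1054] 15.77
78 77.64 [-0.5929  0.6435  0.4697] [ 0.1104 -0.1347  0.0522] [ 0.4898 -0.2149  0.1054] 16.02
82 81.74 [ 1.6022  1.3119 -0.598 ] [ 0.1681 -0.2606  0.004 ] [ 0.4899 -0.2148  0.1054] 16.27
85 84.81 [ 0.6317  0.3429 -0.1277] [ 0.2047 -0.2534 -0.0225] [ 0.4899 -0.2148  0.1054] 16.52
87 86.88 [ 1.1593  1.3853 -0.8376] [ 0.211  -0.2477 -0.0257] [ 0.4899 -0.2148  0.1054] 16.77
88 87.96 [ 0.4346  0.6191 -0.8275] [ 0.2341 -0.2928  0.0156] [ 0.49   -0.2148  0.1054] 17.02
89 88.98 [0.4102 1.3215 0.1084] [ 0.2292 -0.3309  0.0227] [ 0.4899 -0.2148  0.1054] 17.27
90 89.99 [ 0.7969  0.8911 -0.4146] [ 0.2269 -0.2634  0.0389] [ 0.4899 -0.2148  0.1054] 17.52
90.5 90.5 [ 1.0529  1.3408 -1.064 ] [ 0.2255 -0.254   0.0857] [ 0.4899 -0.2148  0.1054] 17.77
91 91.0 [ 1.0571  1.4734 -0.1972] [ 0.2305 -0.2805 -0.0293] [ 0.4899 -0.2148  0.1054] 18.02
```

Low forces throughout, and the stop isn't felt yet. I'll creep on until it is.

Run:
```python
from probe import *
s=ctrl.sense();q=s["joint_positions"].copy();q0=q[5]
t0=np.mean([ctrl.sense()["ft_torque"][2] for _ in range(5)])
for d in np.arange(.75,9,.75):
    q[5]=q0+d;ctrl.move_j(q);ctrl.sleep(.05);s=ctrl.sense();t=s["ft_torque"]
    print(d,round(s["joint_positions"][5]-q0,2),s["wrist_force"],t,round(s["time_s"],2))
    if abs(t[2]-t0)>.25:break
for n in("top","side"):
    im,d=ctrl.snapshot(n);np.savez(n+"2.npz",im=im,d=d)
cv2.imwrite("pics/side2.png",cv2.resize(im[220:335,260:380,::-1],None,fx=5,fy=5,interpolation=cv2.INTER_CUBIC))
```

```text
0.75 0.75 [ 0.3231  1.9375 -0.533 ] [ 0.3104 -0.2408  0.0385] 18.32
1.5 1.5 [ 0.2063  2.2453 -0.2567] [ 0.3244 -0.0671 -0.0096] 18.62
2.25 2.25 [-0.9659  1.1079  0.3562] [0.4143 0.0718 0.031 ] 18.93
3.0 3.0 [-1.2354  2.4173  1.6143] [0.5632 0.2219 0.0683] 19.23
3.75 3.75 [-1.6715  2.6252  3.945 ] [0.7271 0.5001 0.0909] 19.52
4.5 4.5 [-2.4269  4.1593  4.7603] [0.9441 0.7563 0.1367] 19.82
5.25 5.24 [-2.9594  3.7665  4.9655] [0.929  0.7818 0.3233] 20.12
```

View pics/side2.png

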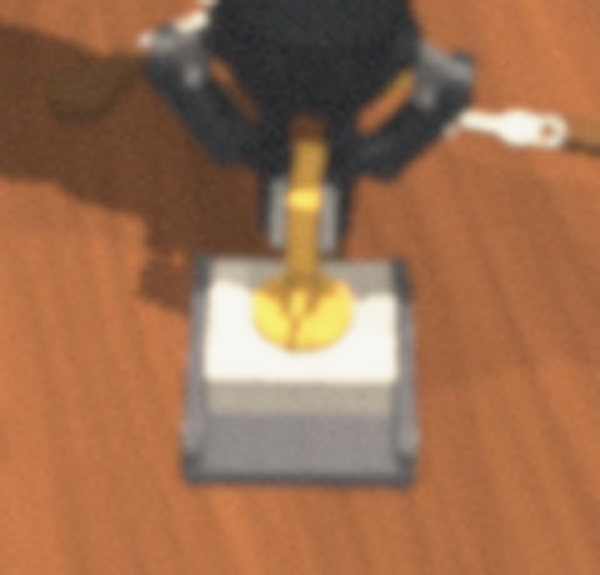

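The side view shows the collar flat on the plate, with the peg now pointing at the camera at crop (300, 320), so the post has turned. The stop is felt from about 92° on. I'll relieve the load, release and look.

Run:
```python
from probe import *
s=ctrl.sense();q=s["joint_positions"].copy();q[5]-=2.5;ctrl.move_j(q);ctrl.sleep(.2)
s=ctrl.sense();print(s["wrist_force"],s["ft_torque"],s["tool_pos"])
ctrl.gripper_to(.05);ctrl.sleep(.2);s=ctrl.sense();print(s["wrist_force"],s["ft_torque"],s["grip_width"])
p=s["tool_pos"];ctrl.movel([p[0],p[1],.25],rate=.08,guard=8)
q=ctrl.sense()["joint_positions"].copy();q[0]+=60;ctrl.move_j(q)
print(ctrl.sense()["time_s"],ctrl.sense()["tool_pos"])
for n,b in(("top",(185,385)),("side",(220,260))):
    im,d=ctrl.snapshot(n);np.savez(n+"3.npz",im=im,d=d)
    cv2.imwrite(f"pics/{n}3.png",cv2.resize(im[b[0]:b[0]+100,b[1]:b[1]+110,::-1],None,fx=5,fy=5,interpolation=cv2.INTER_CUBIC))
a,b=cv2.imread("pics/top3.png"),cv2.imread("pics/side3.png");cv2.imwrite("pics/both3.png",cv2.resize(np.hstack([a,b]),(800,364)))
Z=np.load("top3.npz");im,d=Z["im"],Z["d"];hsv=cv2.cvtColor(im,cv2.COLOR_RGB2HSV)
y=(hsv[...,0]>18)&(hsv[...,0]<36)&(hsv[...,1]>90);y[:190]=0;y[260:]=0;y[:,:390]=0;y[:,460:]=0
v,u=np.nonzero(y);D=at_depth("top",np.c_[u,v],d[v,u])
k=D[:,2]>.105;print("grip",rect(D[k,:2]),np.median(D[k],0),k.sum());k=(D[:,2]<.05);print("collar",rect(D[k,:2]),np.median(D[k,2]))
```

```text
[-2.7578  1.0358  2.6278] [0.1896 0.54   0.0302] [ 0.4896 -0.215   0.1054]
[0.0954 0.2012 0.7537] [-0.043   0.0069 -0.0086] 0.04979946120127772
25.225 [0.431  0.3158 0.2495]
grip (array([ 0.4954, -0.105 ]), [15.68857192993164, 252.54148864746094], 87.6612777709961) [ 0.4902 -0.2138  0.1183] 76
collar (array([ 0.4902, -0.213 ]), [36.126121520996094, 39.5402946472168], -2.2659378051757812) 0.0401417680495092
```

View pics/both3.png

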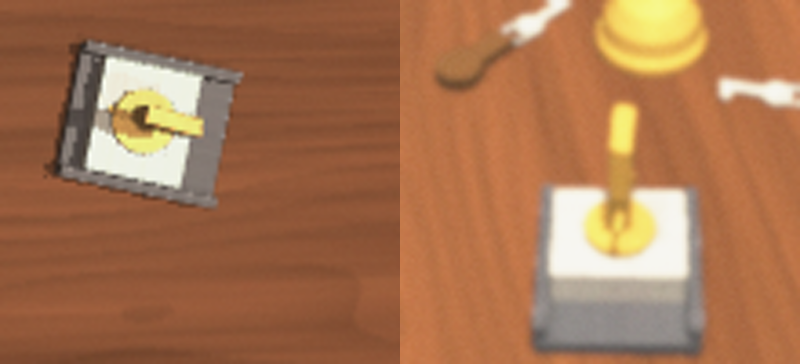

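Run:
```python
from h import *
for n,bx in(("top",(190,260,390,460)),("side",(235,300,305,335))):
    Z=np.load(n+"3.npz");im,d=Z["im"],Z["d"];hsv=cv2.cvtColor(im,cv2.COLOR_RGB2HSV)
    y=(hsv[...,0]>15)&(hsv[...,0]<38)&(hsv[...,1]>80);m=np.zeros_like(y);m[bx[0]:bx[1],bx[2]:bx[3]]=1;y&=m
    v,u=np.nonzero(y);uv=np.c_[u,v];D=at_depth(n,uv,d[v,u])
    near=np.linalg.norm(D[:,:2]-[.49,-.215],axis=1)<.045;D,uv=D[near],uv[near]
    k=(D[:,2]>.107)&(D[:,2]<.13)
    if n=="top":
        T=at_z(n,uv[k],.118)[:,:2];X=T-T.mean(0);e,V=np.linalg.eigh(X.T@X)
        print("grip top",rect(T),T.mean(0),"pca",np.degrees(np.arctan2(V[1,1],V[0,1])),k.sum())
    print(n,"z",np.percentile(D[k,2],[10,50,90]))
    k=(D[:,2]>.036)&(D[:,2]<.047);print(n,"collar z",np.percentile(D[k,2],[5,50,95]),D[k].mean(0))
    if n=="side":
        for r in range(245,295,4):
            uu=uv[uv[:,1]==r,0];print(r,uu.min() if len(uu) else None,uu.max() if len(uu) else None,end=" | ")
        a=np.radians(76.5);e=np.array([np.cos(a),np.sin(a)]);w=np.array([-e[1],e[0]]);c=np.array([.49,-.2149])
        print("\nexp plate top corners",proj(n,[np.r_[c+i*.018*e+j*.006*w,.118] for i in(-1,1) for j in(-1,1)]),"bottom",proj(n,[np.r_[c-.018*e+j*.006*w,.078] for j in(-1,1)]))
```

```text
grip top (array([ 0.4904, -0.2128]), [12.143778800964355, 37.40010452270508], 74.23248291015625) [ 0.4903 -0.2125] pca 74.33696314127499 89
top z [0.1152 0.1181 0.1199]
top collar z [0.0377 0.0403 0.0439] [ 0.489  -0.2106  0.0405]
side z [0.1113 0.1163 0.1177]
side collar z [0.037  0.0387 0.041 ] [ 0.4881 -0.2182  0.0388]
245 None None | 249 320 323 | 253 319 324 | 257 319 324 | 261 318 324 | 265 318 323 | 269 318 323 | 273 318 323 | 277 313 327 | 281 311 329 | 285 311 329 | 289 316 325 | 293 None None | 
exp plate top corners [[324.2627 260.7722]
 [318.1947 260.6574]
 [324.2328 248.3478]
 [318.379  248.2354]] bottom [[323.7481 274.9703]
 [317.8531 274.8605]]
```

```bash
python3 -c "
from rig import ctrl
print(ctrl.sense()['time_s']); print(ctrl.job_done())"
```

```text
25.325
the job is handed in; nothing more can be done
None
```

The brass post is in the socket, seated, turned clockwise against the stop and released. I handed the job in at about 25 s of the 64 s; no verdict is reported.

**What I did:**
- I gripped the post by its thumb grip, lifted it out of the block and lowered it over the slot I had found in the camera pictures. The plate sat about 5 mm off the tray's middle.
- The foot dropped in on the first light probe, with no search needed. The collar touched down with about 9 N.
- I turned the post clockwise until I felt the stop, which started at about 92° of wrist turn. Turning on to 96° against it gave a moment of about 1 N·m. I then backed off 2.5°, opened the gripper and moved clear.

**Last checks:**
- **Height:** the grip's top is 0.116–0.118 m above the desk and the collar's top 0.039–0.040 m. The expected heights are 0.118 m and 0.040 m, so the post is fully seated.
- **Turn:** the grip lies at 74.3°, about 2° past a quarter turn from the slot. This agrees with the stop felt at 92°.
- **Forces:** the largest wrist force I read was about 7 N. Readings came only between moves, so brief peaks could be missed.
- **Disagreement:** the top camera puts the grip's top about 2 mm from the slot's centre along y. That is within calibration error and the neck's play, and the side view shows the post upright.
- **Other things:** I planned the path above them and felt no contact, but I did not measure their positions again at the end.

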